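# Raise the test rig's ram to the gauge height and hold it off the button

### The job

The steel ram of the push button test rig is resting on the red button: take it by its round handle and draw it straight up, partway out of its snug guide and without forcing it against the bore, until the flat top of its handle is level with the top face of the green depth gauge's pointer. Never pull its foot out of the guide, leave the depth gauge, bolts, ring gauge and clip plate where they are, and finish still gripping the ram and holding it steady at that height, with the button free.

Things in the scene. Friction and masses are not known exactly. Their poses are not given: they have to be found in the camera images.
- rig: Fixed rig: grey 120 x 120 x 12 mm base plate, two grey pillars 46 mm either side along its y, carrying an aluminium guide block 50 (x) x 106 (y) x 45 mm high, underside 56 mm and top 101 mm above the table. A vertical through bore, 17.2 mm diameter, runs through the block on the rig's z axis. Origin: centre of the base's underside, on the table, z up. Open front at -x shows the red button.
- guide_top (a point): Centre of the upper mouth of the bore, on the guide block's top face, 101 mm above the table.
- ram: Loose upright steel ram, 0.30-0.46 kg, in the bore; origin at the centre of its foot, z up. From the foot: shaft 16 mm diameter, 71 mm long; collar 30 mm diameter, 6 mm thick; dark round handle 24 mm diameter, 52 mm long, flat top. At the start its collar rests on the block, foot 30 mm above the table. No latch: let go, it drops. The lift asked for is 20 to 40 mm; at 71 mm it leaves the bore.
- ram_top (a point): Centre of the flat top of the ram's handle, 129 mm above the foot; 159 mm above the table at the start.
- ram_foot (a point): Centre of the ram's lower end.
- button (a joint): Travel of the red 28 mm button under the ram, in m: 0 free (its top 34 mm above the table), 0.004 at the start under the ram's foot, 0.006 fully down. Light spring, about 1 to 2 N, which pushes it back up as the ram rises.
- pointer_tip (a point): Top face of the gauge's pointer at its free end: the height that the ram's handle top must match, 179 to 199 mm above the table, different each run. The pointer is a green arm 12 mm wide, 8 mm thick, reaching 72 mm from the column's axis; its tip lies 90 to 120 mm from the ram's axis on the rig's +y side. Held up only by friction: do not touch.
- gauge: Green anodised depth gauge fixed on the table on the rig's +y side, 160 to 190 mm from the ram: dark foot 70 x 60 x 18 mm, square green column 14 mm wide and 225 mm tall with a white scale, green pointer arm reaching along the gauge's -y towards the ram. Origin at the centre of the foot's underside.
- bolt_a: Rusty fang bolt lying on the table, 110 mm long along its x, square 30 mm head; origin below its middle. Leave alone.
- bolt_b: Rusty fang bolt lying on the table, 100 mm long along its x, square 30 mm head; origin below its middle. Leave alone.
- ring_gauge: Chrome ring gauge lying flat, 60 mm outside and 28 mm inside diameter, 18 mm high; origin below its centre. Leave alone.
- clip_plate: Grey iron clip plate lying flat, 75 x 50 x 12 mm with one hole; origin below its centre. Leave alone.
There are look-alikes about, which are no part of the job. Leave any yellow look-alike of the ram alone. There is more than one size of the rig; the one meant has the size given above.

How it is judged:
By the outcome, as a careful person would: the job done as asked, in the order asked, and still so for the second after the job is handed in, while the arm keeps its last pose, push and grip.
It also fails if it takes over 35 s, if anything falls off the work surface, if the arm or the gripper's body presses on something with over 40 N, if the wrist force passes 120 N, or if a joint passes its speed limit or range.

### The arm

A 7-joint arm with a two-finger parallel gripper is mounted at the origin on the work surface. World frame = base frame: x ahead of the robot, y to its left, z up, the work surface at z = 0. Lengths are in m, angles in degrees, forces in N, time in s.
With the tool pointing down it reaches from about 0.4 to 0.875 m from the base axis. Payload 4.4 kg.
Tool frame: the origin (TCP) lies at the very end of the fingers, on their centre line; the grasp point (between the pads) lies 19 mm behind it; z points along the fingers, y is the line along which they close (so a half turn about z gives the same grasp; the last joint's range is limited). The gripper opens to 85 mm and grips with 20 to 120 N. Pads are 22 mm wide; open, the fingers measure 114 mm over their backs; the gripper's body (76 mm by 85 mm) begins 54 mm behind the grasp point. The pads swing forward as they close: fully open they stand 13 mm farther back than shut.
Start: joints at [-69.316, 36.005, 2.206, 86.941, -1.547, 57.084, -1.146], TCP at [0.269, 0.592, 0.195] pointing down, gripper open.
Joint ranges: [-175.42, 175.42], [-21.48, 121.26], [-71.46, 75.88], [10.55, 141.38], [-63.04, 243.04], [13.31, 113.54], [-168.57, 168.57]. Speed limits (degrees/s): [147.25, 147.25, 180, 180, 180, 180, 180].

### API

Orientations are given as a 3x3 rotation matrix whose columns are the frame's x, y, z axes.
In Python, from cell import ctrl gives the robot as it stands.
- The arm moves only by the tool move_arm, never from a script. Its argument "steps" is one flat list of numbers, 7 for each row, row after row: the turn, a rotation vector about the world's x, y, z in degrees, then the shift along the world's x, y, z in mm, then the opening, from 0 (shut) to 1 (fully open). A call has 1 to 20 rows; each row is the pose to reach, as a shift and turn from the pose commanded when the call began; what a row does not reach only later rows make up. A row lasts 1/12 s, in which the tool goes at most 41.7 mm and 7.16 degrees, less where a joint would pass 70% of its speed; a pose out of reach is approached as far as the arm can. A call with a gripper value outside its range is refused whole. The fingers move at their own pace and stop on an object; "force" is the grip in N (left out, the last holds). Time passes only in rows, so rows that repeat a pose let the fingers close. It gives the time, the measured TCP pose, the force, the opening and the grip force at its end, in the units of the state.
- ctrl.get_obs(): the state, without advancing time (a new reading comes with each control period).
- ctrl.capture(name): name is "scene" or "top"; returns (picture, depth): 384x512x3 uint8, red, green, blue; 384x512 float32, m along the optical axis (not along the pixel's ray), 0 where there is no reading.
- ctrl.get_calibration(name): a dict with "fx", "fy", "cx", "cy" (pixels), "view" (4x4, takes a point from world to camera coordinates). Camera axes: x right, y up, looking along -z (the intrinsics and any distortion apply to the point x, -y, -z); pixel columns grow to the right and rows downward; lengths in m; the calibration is good to about 2 mm. A picture is of the moment at which its call begins. get_calibration takes no time and is no camera call.
- ctrl.sign_off(): hands the job in; it is judged then, once.
The state is a dict: "t": time; "joint_pos": joint angles; "dq": joint speeds; "effort": joint torques, N m; "tool_pos": TCP position; "tcp_rot": TCP orientation; "force": force on the tool from outside, world axes, zero at the start; "torque": the same for the moment, N m; "opening": finger opening in m; "gripper_force": force on a finger pad.
Only numpy, scipy, OpenCV 4.12 (cv2) and the standard library are available. Lean on these libraries where they do the work, as an engineer would, in place of code of your own. Each camera call takes 0.05 s, during which the arm holds its last target. There are 200 camera calls.

## Working session

There is one attempt and no reset: what is moved stays moved. The work goes in short steps, Python scripts to look and compute and a tool call to move; the robot and the scene stay as the last step left them, time stands still between calls to the robot, and variables do not carry over. Pictures are saved under pics/ and viewed, at most 10 in all, crops included, and the job is handed in when it is done.

Besides the shell and the picture viewer there is one more tool, called after "Request:" as a command line: name --argument value ..., lists and objects as JSON in quotes. move_arm: Moves the arm, as the interface text tells. Its arguments: {"type":"object","properties":{"steps":{"type":"array"},"force":{"type":"number"}},"required":["steps"]}

```bash
mkdir -p pics
cat > h.py <<'E'
import numpy as np, cv2
from cell import ctrl
def cap(n,tag):
    p,d=ctrl.capture(n); np.savez(f'pics/{tag}.npz',p=p,d=d); cv2.imwrite(f'pics/{tag}.png',p[...,::-1]); return p,d
def world(n,d):
    c=ctrl.get_calibration(n); v,u=np.mgrid[:d.shape[0],:d.shape[1]]
    k=np.array([[c['fx'],0,c['cx']],[0,c['fy'],c['cy']],[0,0,1.]])
    P=np.stack([(u-c['cx'])/c['fx']*d,-(v-c['cy'])/c['fy']*d,-d,np.ones_like(d)],-1)
    W=P@np.linalg.inv(np.array(c['view'])).T
    return W[...,:3]
E
python3 - <<'E'
from h import *
for n in('scene','top'):
    cap(n,n+'1'); c=ctrl.get_calibration(n); print({k:(np.round(v,3).tolist()) for k,v in c.items()})
a=[cv2.imread(f'pics/{n}1.png') for n in('scene','top')]
o=ctrl.get_obs(); print(o)
E
```

```text
{'fx': 479.422, 'fy': 479.422, 'cx': 253.455, 'cy': 191.475, 'view': [[-0.21, 0.978, 0.011, 0.119], [-0.554, -0.128, 0.822, 0.218], [0.805, 0.167, 0.569, -1.713], [0.0, 0.0, 0.0, 1.0]]}
{'fx': 439.095, 'fy': 439.095, 'cx': 256.487, 'cy': 177.804, 'view': [[0.021, -1.0, 0.008, -0.018], [0.993, 0.022, 0.115, -0.604], [-0.115, 0.006, 0.993, -1.022], [0.0, 0.0, 0.0, 1.0]]}
{'t': 0.1, 'joint_pos': array([-69.31583344,  36.05246523,   2.20187898,  86.98845565,
        -1.5480163 ,  57.08563059,  -1.1475903 ]), 'dq': array([ 0.07837822, -0.09796391,  0.03719211, -0.14044097,  0.0364999 ,
       -0.05807286,  0.01255583]), 'effort': array([ 3.52401883e-03, -5.64538836e+01,  1.23022456e+00, -1.93974817e+01,
        1.11477496e-02,  5.41873102e-03,  3.84352927e-05]), 'tool_pos': array([0.26878274, 0.59115073, 0.19410399]), 'tcp_rot': array([[-9.10281348e-01,  4.13989574e-01, -7.07775890e-04],
       [ 4.13990179e-01,  9.10280051e-01, -1.53652534e-03],
       [ 8.16880274e-06, -1.69168262e-03, -9.99998569e-01]]), 'force': array([-0.02655363, -0.61880168, -0.09331894]), 'torque': array([-0.02532396, -0.02361129, -0.01625597]), 'gripper_force': 0.0, 'opening': 0.08567349567141609}
```

View pics/scene1.png

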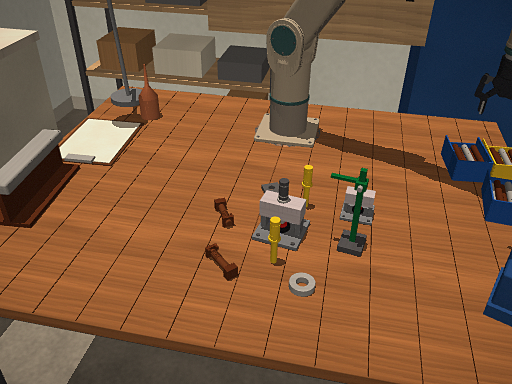

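View pics/top1.png

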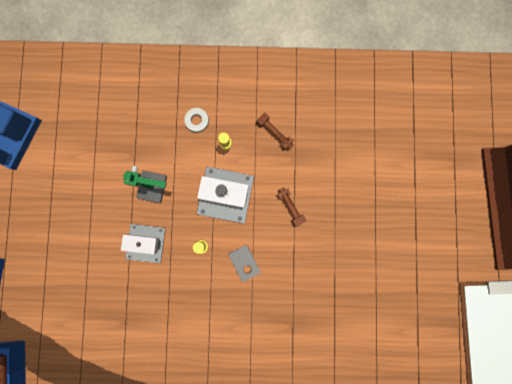

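The scene view shows the candidates: the full-size rig with the dark-handled ram at (284,185), a smaller rig at (358,203), and yellow look-alikes at (275,235) and (308,183). I choose the large rig, which is at (221,191) in the top view. The gauge's pointer tip is at about (334,177) in scene and (165,184) in top. Next I take close crops and measure.

Run:
```python
from h import *
S=np.load('pics/scene1.npz');T=np.load('pics/top1.npz')
a=cv2.resize(S['p'][150:270,240:390,::-1],None,fx=5,fy=5,interpolation=cv2.INTER_CUBIC);cv2.imwrite('pics/cs.png',a)
a=cv2.resize(T['p'][130:280,110:270,::-1],None,fx=4,fy=4,interpolation=cv2.INTER_CUBIC);cv2.imwrite('pics/ct.png',a)
for n,A in(('scene',S),('top',T)):
    W=world(n,A['d']); p=A['p'].astype(int)
    dark=(p.max(-1)<75)
    # points with height 140-175mm not green/yellow
    z=W[...,2]; r,g,b=p[...,0],p[...,1],p[...,2]
    green=(g>r+30)&(g>b+15)&(z>.03)&(z<.3)
    yel=(r>b+80)&(g>b+80)
    x,y=W[...,0],W[...,1]
    print(n,'green zmax pix'); 
    m=(z>.15)&(z<.17)&(~green)&(~yel)&(A['d']>0)&(x>.35)&(x<.9)&(abs(y)<.35)
    v,u=np.nonzero(m)
    print('ramtop',m.sum(),np.c_[u,v].mean(0) if len(u) else 0,np.median(W[m],0),W[m].min(0),W[m].max(0))
    m=(z>.095)&(z<.106)&(p.min(-1)>120)&(x>.35)&(x<.9)
    rect=cv2.minAreaRect((W[m][:,:2]*1000).astype(np.float32)); print('block',m.sum(),rect,np.median(W[m],0))
    gp=green&(z>.15)&(z<.21)&(A['d']>0)
    print('green',gp.sum())
    v,u=np.nonzero(gp)
    for vv in np.unique(v): 
        uu=u[v==vv]; print(vv,uu.min(),uu.max(),np.round(W[vv,uu.min()]*1000),np.round(W[vv,uu.max()]*1000))
```

```text
scene green zmax pix
ramtop 78 [289.61538462 182.64102564] [0.56794859 0.07335452 0.15810226] [0.55096533 0.06060744 0.15046278] [0.58531795 0.26078975 0.16790146]
block 398 ((562.8456420898438, 72.23284912109375), (106.88152313232422, 53.47822189331055), 82.01494598388672) [0.56631988 0.07773619 0.10095063]
green 292
173 332 335 [564. 184. 196.] [564. 191. 198.]
174 331 339 [570. 182. 197.] [563. 200. 196.]
175 331 344 [573. 182. 196.] [562. 212. 194.]
176 331 361 [571. 183. 192.] [583. 249. 210.]
177 331 365 [571. 183. 190.] [582. 258. 208.]
178 336 366 [571. 195. 189.] [569. 262. 197.]
179 340 368 [575. 204. 190.] [573. 266. 198.]
180 345 367 [578. 215. 190.] [575. 264. 196.]
181 349 367 [577. 225. 189.] [580. 264. 197.]
182 354 367 [580. 236. 190.] [582. 265. 195.]
183 356 366 [588. 241. 193.] [587. 263. 195.]
184 356 366 [591. 241. 192.] [594. 262. 197.]
185 355 366 [587. 239. 186.] [593. 263. 194.]
186 355 366 [589. 239. 185.] [592. 263. 190.]
187 355 365 [590. 240. 183.] [592. 261. 188.]
188 355 365 [588. 240. 179.] [594. 262. 186.]
189 355 365 [590. 240. 177.] [590. 262. 181.
[... 859 characters left out ...]
245. 195.]
173 131 137 [590. 251. 195.] [590. 239. 195.]
174 133 138 [588. 247. 195.] [588. 238. 193.]
175 133 138 [584. 244. 205.] [586. 238. 191.]
176 133 139 [582. 244. 206.] [585. 238. 183.]
177 133 142 [580. 245. 204.] [582. 228. 197.]
178 132 147 [578. 245. 210.] [580. 218. 197.]
179 132 153 [576. 245. 208.] [578. 206. 196.]
180 124 158 [575. 264. 197.] [576. 196. 195.]
181 124 163 [573. 264. 197.] [575. 186. 192.]
182 124 165 [571. 265. 192.] [573. 181. 195.]
183 125 165 [569. 262. 196.] [571. 181. 195.]
184 129 165 [567. 254. 195.] [568. 181. 196.]
185 133 164 [565. 247. 193.] [566. 183. 197.]
186 158 164 [565. 196. 190.] [564. 183. 196.]
187 163 164 [563. 186. 192.] [562. 183. 195.]
```

View pics/cs.png

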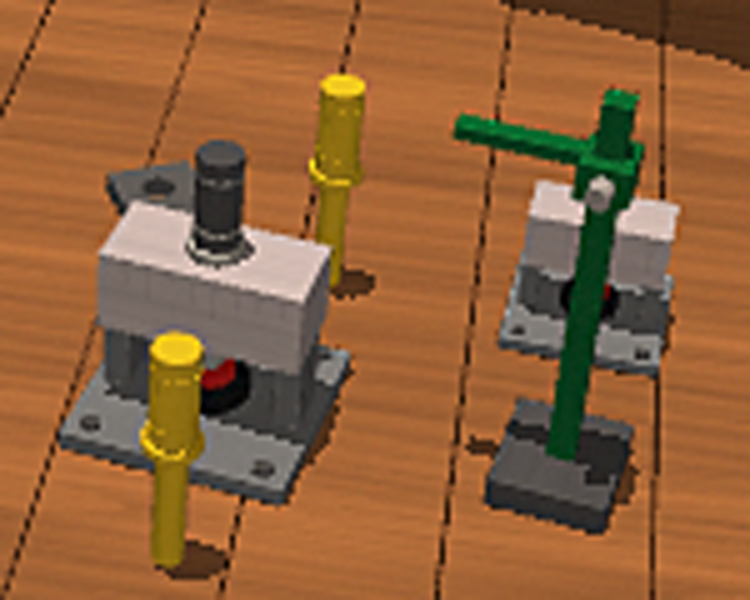

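View pics/ct.png

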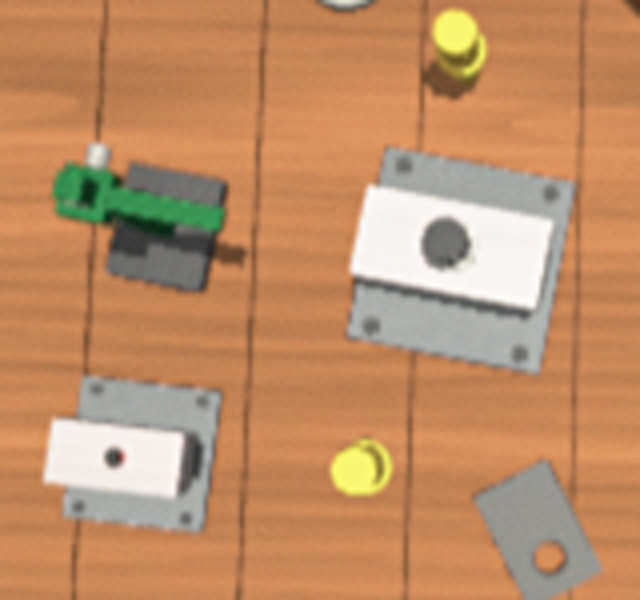

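The crops confirm the choice: dark ram in the large rig (crop (220,200), top about (0.564, 0.071, 0.158)) and pointer tip at crop (460,127), with its top at about 0.196. I'll close the fingers roughly along y so the scene camera still sees the handle top, going above the ram first.

Request:
move_arm --steps '[0,0,6,0,0,40,1,0,0,12,10,-20,80,1,0,0,18,30,-53,100,1,0,0,24,50,-88,100,0.8,0,0,30,70,-124,100,0.7,0,0,30,90,-159,100,0.6,0,0,30,110,-194,100,0.6,0,0,30,130,-230,100,0.6,0,0,30,150,-265,100,0.6,0,0,30,170,-300,100,0.6,0,0,30,190,-336,100,0.6,0,0,30,210,-371,100,0.6,0,0,30,230,-406,100,0.6,0,0,30,250,-441,100,0.6,0,0,30,270,-477,100,0.6,0,0,30,285,-503,100,0.6,0,0,30,295,-521,100,0.6,0,0,30,295,-521,100,0.6,0,0,30,295,-521,100,0.6,0,0,30,295,-521,100,0.6]'

```text
t: 1.77
tool_pos: [0.5635, 0.0718, 0.2945]
tcp_rot: [[-0.995, -0.098, -0.001], [-0.098, 0.995, 0.001], [0.001, 0.001, -1.0]]
force: [0.0, 0.3, 0.4]
opening: 0.0512
gripper_force: 0.0
```

Run:
```python
from h import *
o=ctrl.get_obs();print(o['tool_pos'],o['joint_pos'])
p,d=cap('scene','s2');cap('top','t2')
a=cv2.resize(p[90:240,230:390,::-1],None,fx=5,fy=5,interpolation=cv2.INTER_CUBIC)[:600];cv2.imwrite('pics/cs2.png',a)
# multi-frame average depth for heights
D=[];
for i in range(6): D.append(ctrl.capture('scene')[1])
d=np.median(D,0);W=world('scene',d)
for z0,name,ub in((.15,'ram',(270,300)),(.185,'ptr',(328,350))):
    for v in range(170,192):
        print(name,v,[tuple(np.round(W[v,u]*1000).astype(int)) for u in range(ub[0]+9 if name=='ram' else 331,ub[1]-10 if name=='ram' else 345,3)]) if (name=='ram' and 176<=v<=188) or (name=='ptr' and 172<=v<=181) else 0
```

```text
[0.56345032 0.07177096 0.29452806] [-11.59600101  23.65909008   2.30117573  92.39974502  -1.09297553
  64.0215071   86.59100731]
ram 176 [(np.int64(304), np.int64(23), np.int64(1)), (np.int64(301), np.int64(32), np.int64(1)), (np.int64(299), np.int64(41), np.int64(1)), (np.int64(294), np.int64(49), np.int64(-1))]
ram 177 [(np.int64(309), np.int64(24), np.int64(1)), (np.int64(304), np.int64(32), np.int64(-1)), (np.int64(303), np.int64(41), np.int64(0)), (np.int64(300), np.int64(50), np.int64(-1))]
ram 178 [(np.int64(314), np.int64(25), np.int64(1)), (np.int64(554), np.int64(66), np.int64(159)), (np.int64(553), np.int64(73), np.int64(159)), (np.int64(307), np.int64(51), np.int64(0))]
ram 179 [(np.int64(318), np.int64(25), np.int64(0)), (np.int64(560), np.int64(67), np.int64(160)), (np.int64(557), np.int64(74), np.int64(159)), (np.int64(311), np.int64(52), np.int64(-1))]
ram 180 [(np.int64(562), np.int64(60), np.int64(158)), (np.int64(561), np.int64(67), np.int64(158)), (np.int64(562), np.int64(75), np.int64(160)), (np.int64(561), np.int64(82), np.int64(160))]
ram 181 [(np.int64(566), n
[... 3213 characters left out ...]
[(np.int64(285), np.int64(179), np.int64(2)), (np.int64(280), np.int64(188), np.int64(0)), (np.int64(278), np.int64(197), np.int64(0)), (np.int64(576), np.int64(204), np.int64(191)), (np.int64(576), np.int64(211), np.int64(191))]
ptr 180 [(np.int64(290), np.int64(180), np.int64(1)), (np.int64(288), np.int64(189), np.int64(1)), (np.int64(284), np.int64(198), np.int64(0)), (np.int64(282), np.int64(207), np.int64(0)), (np.int64(576), np.int64(211), np.int64(189))]
ptr 181 [(np.int64(295), np.int64(180), np.int64(1)), (np.int64(290), np.int64(189), np.int64(-1)), (np.int64(291), np.int64(198), np.int64(1)), (np.int64(289), np.int64(207), np.int64(1)), (np.int64(287), np.int64(216), np.int64(1))]
```

View pics/cs2.png

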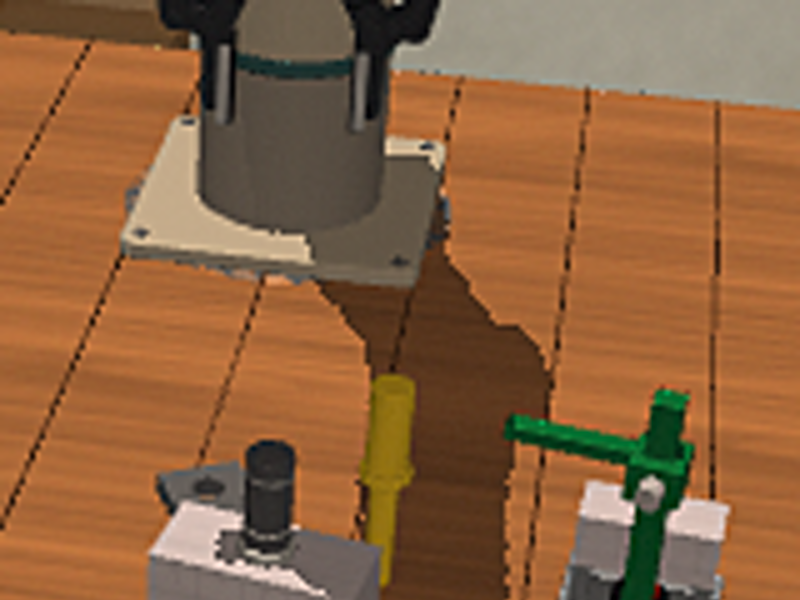

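The crop shows the fingers (tips at crop (222,122) and (360,128)) squarely above the handle, whose top is at crop (270,452). The handle top reads about 159 and the pointer top about 196.5. I check the projection before descending.

Run:
```python
from h import *
def pj(n,P):
    c=ctrl.get_calibration(n);q=np.array(c['view'])@np.r_[P,1];return np.round([c['cx']+c['fx']*q[0]/-q[2],c['cy']-c['fy']*q[1]/-q[2]],2)
o=ctrl.get_obs();t=o['tool_pos'];print('tcp proj',pj('scene',t),'ramtop',pj('scene',[.564,.071,.159]))
S=np.load('pics/scene1.npz')
T=np.load('pics/top1.npz');W=world('top',T['d']);z=W[...,2];p=T['p'].max(-1)
m=(z>.154)&(z<.164)&(p<110);m[:,:200]=0;m[:,240:]=0
pts=W[m][:,:2]*1000;print('top ram circle',cv2.minEnclosingCircle(pts.astype(np.float32)),pts.mean(0),m.sum())
q=np.load('pics/s2.npz');W=world('scene',q['d']);z=W[...,2]
m=(z>.115)&(z<.15)&(abs(W[...,0]-.565)<.03)&(abs(W[...,1]-.071)<.03)
v,u=np.nonzero(m);print([(r,u[v==r].min(),u[v==r].max()) for r in np.unique(v)])
m=(z>.28)&(z<.31)&(abs(W[...,0]-.565)<.03)&(abs(W[...,1]-.071)<.08)
v,u=np.nonzero(m);print([(r,u[v==r]) for r in np.unique(v)])
print('axis proj',[pj('scene',[.564,.071,h]) for h in(.15,.13,.115)])
```

```text
tcp proj [286.22 129.92] ramtop [283.28 180.43]
top ram circle ((562.109130859375, 70.01982116699219), 10.662410736083984) [560.69010758  70.9394604 ] 18
[(np.int64(184), np.int64(279), np.int64(279)), (np.int64(185), np.int64(279), np.int64(287)), (np.int64(186), np.int64(279), np.int64(288)), (np.int64(187), np.int64(279), np.int64(288)), (np.int64(188), np.int64(279), np.int64(288)), (np.int64(189), np.int64(279), np.int64(288)), (np.int64(190), np.int64(279), np.int64(288)), (np.int64(191), np.int64(279), np.int64(288)), (np.int64(192), np.int64(279), np.int64(288)), (np.int64(193), np.int64(279), np.int64(287)), (np.int64(194), np.int64(280), np.int64(287)), (np.int64(195), np.int64(279), np.int64(287)), (np.int64(196), np.int64(279), np.int64(287)), (np.int64(197), np.int64(281), np.int64(286)), (np.int64(198), np.int64(281), np.int64(281))]
[]
axis proj [array([283.11, 183.54]), array([282.73, 190.34]), array([282.45, 195.35])]
```

The finger tips show at row ~115, but the TCP projects to row 130. I check this before descending.

Run:
```python
from h import *
q=np.load('pics/s2.npz');W=world('scene',q['d'])
for v in(95,100,105,110,113,115):
    print(v,[(u,*np.round(W[v,u]*1000).astype(int)) for u in(272,274,276,300,302,304)])
q=np.load('pics/t2.npz');W=world('top',q['d'])
print(cv2.imwrite('pics/ct2.png',cv2.resize(q['p'][120:270,130:300,::-1],None,fx=4,fy=4)))
```

```text
95 [(272, np.int64(577), np.int64(38), np.int64(381)), (274, np.int64(576), np.int64(42), np.int64(381)), (276, np.int64(577), np.int64(47), np.int64(382)), (300, np.int64(45), np.int64(43), np.int64(159)), (302, np.int64(573), np.int64(102), np.int64(386)), (304, np.int64(570), np.int64(106), np.int64(385))]
100 [(272, np.int64(571), np.int64(38), np.int64(367)), (274, np.int64(580), np.int64(43), np.int64(371)), (276, np.int64(578), np.int64(48), np.int64(371)), (300, np.int64(44), np.int64(44), np.int64(141)), (302, np.int64(568), np.int64(102), np.int64(372)), (304, np.int64(571), np.int64(107), np.int64(374))]
105 [(272, np.int64(574), np.int64(39), np.int64(357)), (274, np.int64(576), np.int64(43), np.int64(358)), (276, np.int64(578), np.int64(48), np.int64(359)), (300, np.int64(570), np.int64(99), np.int64(361)), (302, np.int64(569), np.int64(103), np.int64(361)), (304, np.int64(564), np.int64(107), np.int64(360))]
110 [(272, np.int64(574), np.int64(39), np.int64(345)), (274, np.int64(580), np.int64(44), np.int64(348)), (276, np.int64(574), np.int64(48), np.int64(346)), (300, np.int64(575), np.int64(100), np.int64(352)), (302, np.int64(569), np.int64(104), np.int64(350)), (304, np.int64(566), np.int64(108), np.int64(349))]
113 [(272, np.int64(44), np.int64(-49), np.int64(83)), (274, np.int64(577), np.int64(44), np.int64(340)), (276, np.int64(568), np.int64(47), np.int64(336)), (300, np.int64(573), np.int64(100), np.int64(344)), (302, np.int64(570), np.int64(105), np.int64(343)), (304, np.int64(562), np.int64(108), np.int64(340))]
115 [(272, np.int64(41), np.int64(-49), np.int64(75)), (274, np.int64(50), np.int64(-41), np.int64(80)), (276, np.int64(57), np.int64(-33), np.int64(84)), (300, np.int64(568), np.int64(100), np.int64(337)), (302, np.int64(571), np.int64(105), np.int64(339)), (304, np.int64(29), np.int64(59), np.int64(81))]
True
```

View pics/ct2.png

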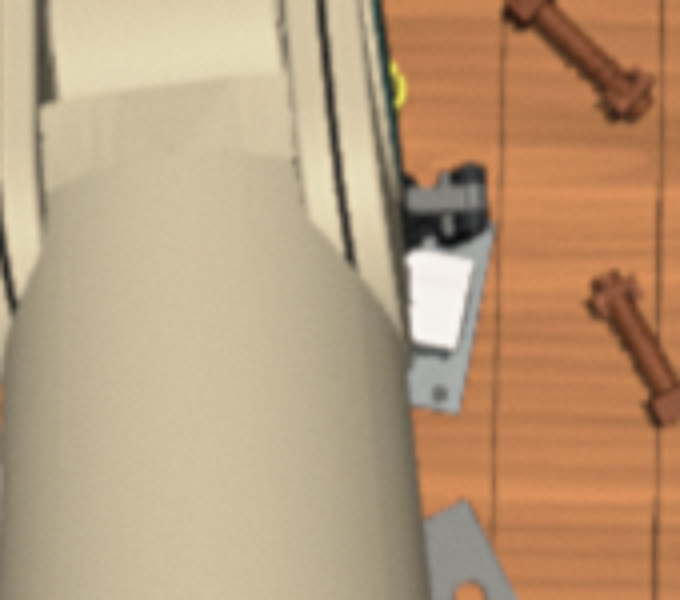

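The visible fingertips are at z≈0.337, against a reported TCP of 0.2945. I check the same offset in the start picture.

Run:
```python
from h import *
q=np.load('pics/scene1.npz');W=world('scene',q['d'])
m=(abs(W[...,0]-.269)<.12)&(abs(W[...,1]-.592)<.12)&(W[...,2]>.1)&(q['d']>0)
v,u=np.nonzero(m);P=W[m]*1000
i=np.argsort(P[:,2])[:15];print(np.c_[u,v,P.round()][i])
o=ctrl.get_obs();print(o['t'],o['tool_pos'],o['joint_pos'],o['opening'])
p,d=cap('scene','s3');W=world('scene',d)
m=(abs(W[...,0]-.565)<.05)&(abs(W[...,1]-.072)<.1)&(W[...,2]>.2)
v,u=np.nonzero(m);P=W[m]*1000;i=np.argsort(P[:,2])[:12];print(np.c_[u,v,P.round()][i])
```

```text
[[482. 113. 242. 555. 242.]
 [479. 113. 257. 544. 247.]
 [480. 112. 251. 547. 248.]
 [481. 114. 264. 547. 248.]
 [480. 113. 259. 546. 248.]
 [482. 112. 255. 551. 250.]
 [481. 113. 264. 547. 251.]
 [478. 110. 247. 542. 251.]
 [483. 111. 251. 554. 251.]
 [479. 111. 255. 543. 252.]
 [479. 110. 249. 544. 252.]
 [480. 111. 255. 545. 252.]
 [481. 111. 255. 548. 253.]
 [479. 112. 263. 541. 253.]
 [481. 112. 263. 546. 253.]]
2.1667 [0.56389664 0.07128101 0.29501281] [-11.61581581  23.63126948   2.36051341  92.36695982  -1.05974747
  64.01764817  86.61111611] 0.05103862925577804
[[276. 112. 564.  46. 336.]
 [301. 115. 567. 102. 337.]
 [275. 114. 575.  46. 337.]
 [273. 114. 577.  42. 337.]
 [274. 114. 576.  44. 337.]
 [276. 111. 562.  46. 338.]
 [302. 115. 571. 105. 339.]
 [273. 113. 578.  42. 340.]
 [300. 115. 575. 101. 340.]
 [271. 111. 570.  36. 340.]
 [301. 114. 570. 102. 340.]
 [274. 113. 579.  44. 341.]]
```

The visible fingertips sit about 35 mm higher than reported in both poses. I descend to a height that is safe either way and look again.

Request:
move_arm --steps '[0,0,0,0,0,-35,0.6,0,0,0,0,0,-70,0.6,0,0,0,0,0,-100,0.6,0,0,0,0,0,-125,0.6,0,0,0,0,0,-145,0.6,0,0,0,0,0,-160,0.6,0,0,0,0,0,-168,0.6,0,0,0,0,0,-170,0.6,0,0,0,0,0,-170,0.6,0,0,0,0,0,-170,0.6]'

```text
t: 3.05
tool_pos: [0.5649, 0.0709, 0.1258]
tcp_rot: [[-0.995, -0.097, 0.002], [-0.097, 0.995, 0.0], [-0.002, 0.0, -1.0]]
force: [0.6, -1.1, 0.2]
opening: 0.0514
gripper_force: 0.0
```

Run:
```python
from h import *
o=ctrl.get_obs();print(o['tool_pos'],o['force'],o['opening'])
p,d=cap('scene','s4');W=world('scene',d)
cv2.imwrite('pics/cs4.png',cv2.resize(p[130:240,230:370,::-1],None,fx=5,fy=5,interpolation=cv2.INTER_CUBIC))
m=(abs(W[...,0]-.565)<.05)&(abs(abs(W[...,1]-.072)-.035)<.015)&(W[...,2]>.11)
v,u=np.nonzero(m);P=W[m]*1000;i=np.argsort(P[:,2])[:14];print(np.c_[u,v,P.round()][i])
```

```text
[0.56489414 0.07085734 0.12584839] [ 0.58870893 -1.05217977  0.155797  ] 0.05139389016315909
[[273. 177. 568.  46. 168.]
 [272. 179. 580.  46. 169.]
 [270. 178. 577.  41. 170.]
 [297. 180. 572. 105. 171.]
 [295. 180. 573. 100. 171.]
 [296. 180. 573. 102. 171.]
 [268. 176. 572.  35. 171.]
 [270. 176. 571.  39. 171.]
 [296. 179. 570. 102. 172.]
 [295. 179. 571. 100. 172.]
 [269. 176. 573.  37. 172.]
 [271. 178. 581.  44. 172.]
 [272. 178. 580.  46. 173.]
 [271. 177. 577.  43. 173.]]
```

View pics/cs4.png

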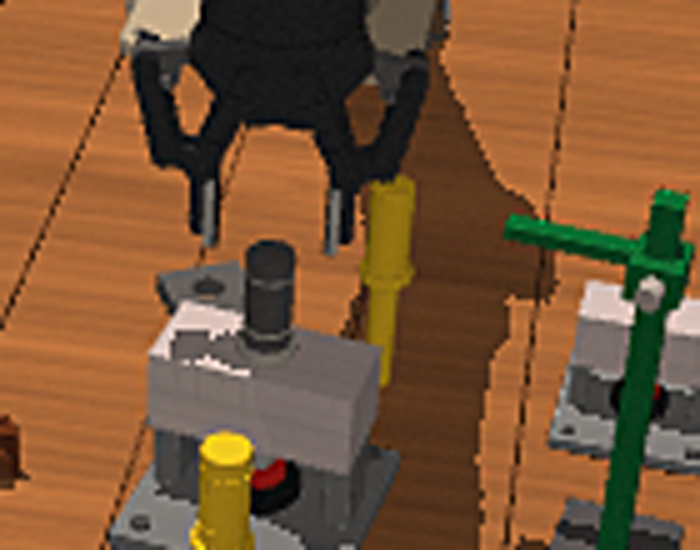

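The picture shows the fingertips at crop (208,245) and (332,252), about 11 mm above the handle top at crop (270,245), and centred on it. The reported TCP really is off by about 35–40 mm, so I trust the picture and go about 48 mm lower, watching the force.

Request:
move_arm --steps '[0,0,0,0,0,-5,0.6,0,0,0,0,0,-10,0.6,0,0,0,0,0,-15,0.6,0,0,0,0,0,-20,0.6,0,0,0,0,0,-24,0.6,0,0,0,0,0,-24,0.6]'

```text
t: 3.6
tool_pos: [0.5633, 0.0706, 0.0998]
tcp_rot: [[-0.995, -0.097, -0.002], [-0.097, 0.995, -0.0], [0.002, -0.0, -1.0]]
force: [-0.2, -0.5, 0.2]
opening: 0.0515
gripper_force: 0.0
```

Request:
move_arm --steps '[0,0,0,0,0,-4,0.6,0,0,0,0,0,-8,0.6,0,0,0,0,0,-12,0.6,0,0,0,0,0,-16,0.6,0,0,0,0,0,-20,0.6,0,0,0,0,0,-23,0.6,0,0,0,0,0,-23,0.6]'

```text
t: 4.18
tool_pos: [0.5635, 0.0706, 0.0771]
tcp_rot: [[-0.995, -0.097, -0.001], [-0.097, 0.995, -0.0], [0.001, -0.0, -1.0]]
force: [-0.5, -0.3, -0.9]
opening: 0.0514
gripper_force: 0.0
```

Run:
```python
from h import *
o=ctrl.get_obs();print(o['tool_pos'],o['force'],o['opening'])
p,d=cap('scene','s5');W=world('scene',d)
cv2.imwrite('pics/cs5.png',cv2.resize(p[145:235,240:350,::-1],None,fx=6,fy=6,interpolation=cv2.INTER_CUBIC))
m=(abs(W[...,0]-.565)<.04)&(abs(abs(W[...,1]-.072)-.03)<.01)&(W[...,2]>.105)
v,u=np.nonzero(m);P=W[m]*1000;i=np.argsort(P[:,2])[:16];print(np.c_[u,v,P.round()][i])
```

```text
[0.56352637 0.07064449 0.07713522] [-0.54623005 -0.34218784 -0.87457077] 0.0514393784779919
[[270. 195. 572.  41. 116.]
 [295. 197. 567. 102. 117.]
 [294. 197. 568. 100. 118.]
 [271. 195. 576.  44. 120.]
 [272. 195. 578.  47. 122.]
 [294. 196. 571. 100. 122.]
 [268. 192. 568.  35. 122.]
 [295. 196. 571. 103. 123.]
 [270. 194. 578.  42. 124.]
 [271. 194. 578.  45. 125.]
 [298. 194. 564. 109. 125.]
 [294. 195. 570. 100. 125.]
 [270. 193. 575.  42. 125.]
 [272. 194. 579.  47. 125.]
 [296. 194. 566. 104. 126.]
 [272. 193. 575.  46. 126.]]
```

View pics/cs5.png

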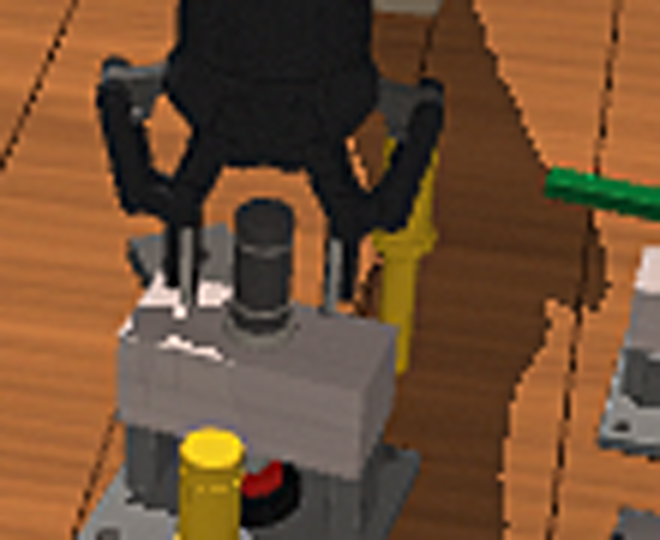

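The fingers straddle the handle (inner pad faces at crop x 193 and 331, handle centre x 263) with tips about 13 mm above the collar. I close gently.

Request:
move_arm --steps '[0,0,0,0,0,0,0.45,0,0,0,0,0,0,0.38,0,0,0,0,0,0,0.32,0,0,0,0,0,0,0.28,0,0,0,0,0,0,0.24,0,0,0,0,0,0,0.2,0,0,0,0,0,0,0.1,0,0,0,0,0,0,0,0,0,0,0,0,0,0,0,0,0,0,0,0,0]' --force 20

```text
t: 5.07
tool_pos: [0.5642, 0.071, 0.0782]
tcp_rot: [[-0.995, -0.097, 0.0], [-0.097, 0.995, 0.0], [-0.0, 0.0, -1.0]]
force: [-1.0, 1.5, 4.3]
opening: 0.0235
gripper_force: 19.6
```

Gripped: opening 23.5 mm, small side force. I firm up the grip and lift a little.

Request:
move_arm --steps '[0,0,0,0,0,0,0,0,0,0,0,0,0,0,0,0,0,0,0,0,0,0,0,0,0,0,2,0,0,0,0,0,0,4,0,0,0,0,0,0,6,0,0,0,0,0,0,8,0,0,0,0,0,0,10,0,0,0,0,0,0,10,0,0,0,0,0,0,10,0]' --force 50

```text
t: 5.9
tool_pos: [0.5639, 0.0706, 0.088]
tcp_rot: [[-0.995, -0.097, -0.0], [-0.097, 0.995, -0.0], [0.0, -0.0, -1.0]]
force: [0.3, 0.7, -2.9]
opening: 0.0231
gripper_force: 49.1
```

Request:
move_arm --steps '[0,0,0,0,0,2,0,0,0,0,0,0,5,0,0,0,0,0,0,8,0,0,0,0,0,0,11,0,0,0,0,0,0,14,0,0,0,0,0,0,17,0,0,0,0,0,0,20,0,0,0,0,0,0,22,0,0,0,0,0,0,24,0,0,0,0,0,0,25,0,0,0,0,0,0,25,0,0,0,0,0,0,25,0]'

```text
t: 6.9
tool_pos: [0.564, 0.0706, 0.1129]
tcp_rot: [[-0.995, -0.097, -0.0], [-0.097, 0.995, -0.0], [0.0, -0.0, -1.0]]
force: [0.4, -0.5, -4.1]
opening: 0.0228
gripper_force: 49.1
```

Run:
```python
from h import *
o=ctrl.get_obs();print(o['tool_pos'],o['force'],o['opening'])
p,d=cap('scene','s6')
cv2.imwrite('pics/cs6.png',cv2.resize(p[130:230,240:370,::-1],None,fx=6,fy=6,interpolation=cv2.INTER_CUBIC))
D=[d]+[ctrl.capture('scene')[1] for i in range(14)]
d=np.mean(D,0);W=world('scene',d)*1000
print('gauge top', np.median([W[v,u,2] for v,u in((174,333),(174,335),(174,337),(175,335),(175,337),(175,339),(175,341),(176,342),(176,344))]))
for v in range(158,178): print(v,[tuple(W[v,u].round(1).tolist()) for u in(281,283,285,287)])
```

```text
[0.56395304 0.07062237 0.11289376] [ 0.42414478 -0.47901803 -4.13427415] 0.022813197995432667
gauge top 196.18858233032233
158 [(637.7, 73.0, 264.6), (573.7, 68.7, 227.0), (574.0, 73.4, 227.8), (573.9, 78.0, 228.4)]
159 [(574.0, 64.2, 223.9), (572.9, 68.7, 223.9), (572.8, 73.4, 224.5), (572.7, 78.0, 225.1)]
160 [(205.9, 13.0, -0.4), (204.5, 19.3, -0.4), (204.2, 25.7, 0.3), (201.4, 31.9, -0.5)]
161 [(213.6, 14.2, 0.5), (212.3, 20.5, 0.6), (211.7, 26.9, 1.1), (208.8, 33.0, 0.3)]
162 [(307.0, 27.4, 53.6), (216.6, 21.3, -0.5), (216.2, 27.6, 0.1), (215.7, 34.0, 0.7)]
163 [(226.3, 16.3, 0.8), (224.2, 22.5, 0.5), (221.6, 28.5, -0.3), (219.5, 34.7, -0.7)]
164 [(232.2, 17.3, 0.7), (230.4, 23.5, 0.5), (227.1, 29.4, -0.6), (226.4, 35.7, -0.2)]
165 [(236.4, 18.1, -0.4), (236.5, 24.5, 0.6), (234.1, 30.5, -0.0), (232.6, 36.7, -0.0)]
166 [(555.9, 62.5, 193.8), (554.2, 67.1, 193.4), (552.9, 71.7, 193.3), (551.5, 76.4, 193.1)]
167 [(559.8, 63.2, 193.4), (558.4, 67.8, 193.2), (557.6, 72.5, 193.4), (556.8, 77.2, 193.6)]
168 [(563.8, 63.9, 193.1), (563.1, 68.6, 193.4), (561.8, 73.2, 193.2), (560.6, 77.8, 193.2)]
169 [(569.5, 64.8, 193.9), (568.4, 69.4, 193.9), (630.0, 82.1, 233.2), (565.9, 78.6, 193.7)]
170 [(571.7, 65.2, 192.5), (571.7, 70.0, 193.2), (571.1, 74.6, 193.5), (569.7, 79.2, 193.3)]
171 [(570.8, 65.2, 189.2), (573.3, 70.3, 191.5), (572.1, 74.9, 191.4), (571.0, 79.5, 191.4)]
172 [(572.0, 65.5, 187.2), (636.4, 78.8, 228.8), (572.1, 75.0, 188.6), (570.3, 79.5, 188.1)]
173 [(635.4, 74.4, 225.0), (573.1, 70.5, 185.8), (572.8, 75.3, 186.3), (696.7, 95.2, 266.0)]
174 [(572.1, 65.8, 181.7), (573.6, 70.7, 183.3), (573.3, 75.5, 183.9), (570.4, 79.8, 182.7)]
175 [(572.9, 66.0, 179.4), (636.6, 79.2, 221.2), (572.4, 75.5, 180.4), (569.5, 79.9, 179.3)]
176 [(572.2, 66.0, 176.1), (573.7, 71.0, 177.8), (572.9, 75.7, 178.0), (569.5, 80.0, 176.5)]
177 [(571.9, 66.1, 173.2), (573.7, 71.1, 175.0), (572.3, 75.7, 174.8), (569.0, 80.1, 173.4)]
```

View pics/cs6.png

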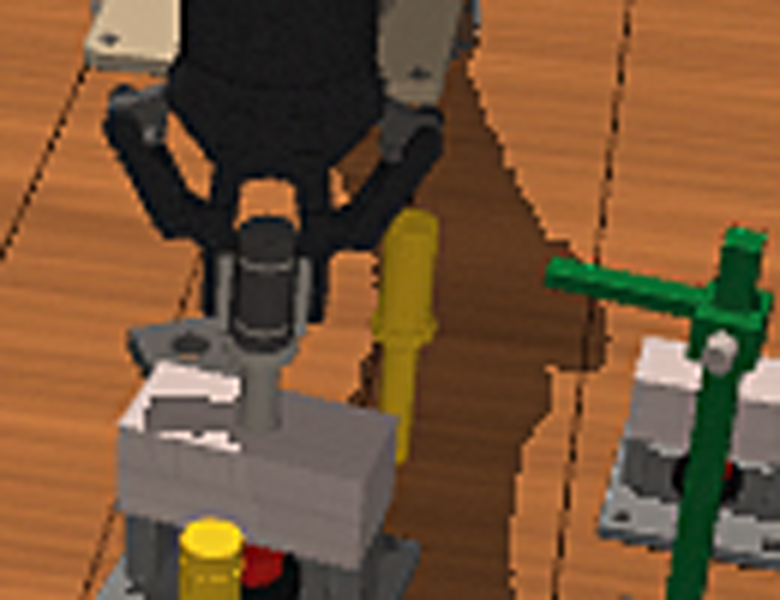

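The ram has lifted cleanly: collar off the block, shaft still in the bore, button free, handle top at crop (268,228). I get robust medians for the last few millimetres.

```bash
cat >> h.py <<'E'
def heights(N=15):
    D=np.median([ctrl.capture('scene')[1] for i in range(N)],0);W=world('scene',D)*1000
    z=W[...,2];
    for n,(v0,v1,u0,u1) in dict(ptr=(172,184,331,350),ram=(160,172,281,288)).items():
        for v in range(v0,v1): print(n,v,[float(z[v,u].round(1)) for u in range(u0,u1)])
E
python3 -c "
from h import *
heights()
D=np.median([ctrl.capture('top')[1] for i in range(10)],0);W=world('top',D)*1000
for v in range(178,188): print(v,W[v,145:167,2].round(1).tolist())"
```

```text
ptr 172 [0.7, 0.5, -0.1, 0.3, -0.2, 0.5, 0.9, 0.8, -0.2, 0.4, 0.2, 1.1, 0.5, -0.6, 0.2, 0.9, -0.2, -0.3, 0.6]
ptr 173 [0.7, 196.9, 196.1, 195.9, 196.4, 0.3, 0.7, 0.5, 1.5, 1.7, 1.0, 1.0, -0.0, -0.3, -0.3, 1.1, 0.7, 0.1, 0.4]
ptr 174 [195.1, 196.1, 196.0, 195.9, 196.4, 196.2, 196.1, 196.2, 196.1, 196.2, -0.4, -0.2, 0.6, 0.8, 0.3, 0.5, -0.4, 1.1, 0.6]
ptr 175 [195.5, 196.6, 195.8, 196.1, 196.0, 196.2, 196.4, 195.8, 196.4, 196.0, 195.8, 196.5, 196.1, 196.1, 0.4, -0.2, 0.8, 0.7, 0.4]
ptr 176 [192.9, 193.5, 194.3, 194.1, 194.0, 195.6, 196.3, 196.0, 196.3, 196.3, 197.1, 195.8, 196.7, 195.7, 195.8, 196.1, 195.4, 196.0, 196.4]
ptr 177 [189.7, 190.6, 190.9, 192.0, 192.2, 193.1, 193.3, 193.6, 194.6, 195.2, 195.5, 196.1, 196.4, 196.3, 196.4, 195.7, 195.9, 195.8, 196.2]
ptr 178 [0.7, 0.3, 0.3, 189.0, 189.4, 190.0, 190.9, 191.2, 192.7, 192.7, 192.9, 193.5, 194.1, 194.9, 194.5, 195.6, 195.8, 196.4, 195.4]
ptr 179 [0.6, 0.4, 0.3, 0.7, 0.2, 0.1, 0.7, 188.9, 189.1, 189.7, 190.5, 191.2, 191.0, 192.2, 192.7, 193.4, 193.5, 194.8, 194.4]
ptr 180 [0.2, 0.8, -0.1, 0.6, 0.4, -0.1, 1.1, 1.6, 0.0, 0.8, 0.4, 0
[... 1821 characters left out ...]
, 195.3, 195.5, 195.9, 195.7, 195.1, 196.6, 196.0, 195.2, 196.1, 196.0, 195.9, 569.8, 569.8, 570.0, 570.1]
184 [99.3, 91.2, 81.6, 191.8, 195.1, 195.4, 195.7, 195.7, 196.1, 195.7, 195.8, 195.2, 195.3, 196.0, 196.4, 195.9, 196.6, 196.3, 568.9, 569.9, 570.3, 569.6]
185 [97.7, 88.0, 80.2, 71.4, 61.6, 53.6, 44.4, 35.3, 192.1, 195.3, 194.7, 195.3, 195.9, 196.2, 196.1, 195.5, 195.7, 195.8, 570.2, 570.0, 569.8, 569.7]
186 [95.1, 88.7, 77.6, 68.5, 60.2, 51.2, 41.0, 32.2, 22.8, 18.2, 17.2, 19.2, 17.8, 190.3, 193.6, 195.0, 195.4, 195.8, 568.9, 569.8, 569.6, 570.1]
187 [52.4, 62.8, 72.2, 67.2, 59.0, 49.2, 39.1, 29.9, 20.3, 17.8, 18.3, 18.1, 17.3, 18.8, 17.7, 17.4, 17.3, 17.3, 190.1, 569.1, 568.8, 569.4]
```

Pointer 196.1, ram top 193.6: 2.5 mm to go.

Request:
move_arm --steps '[0,0,0,0,0,0.8,0,0,0,0,0,0,1.6,0,0,0,0,0,0,2.2,0,0,0,0,0,0,2.5,0,0,0,0,0,0,2.5,0,0,0,0,0,0,2.5,0,0,0,0,0,0,2.5,0,0,0,0,0,0,2.5,0]'

```text
t: 9.57
tool_pos: [0.564, 0.0707, 0.1154]
tcp_rot: [[-0.995, -0.097, -0.0], [-0.097, 0.995, -0.0], [0.0, -0.0, -1.0]]
force: [0.5, -0.3, -3.6]
opening: 0.0227
gripper_force: 49.1
```

```bash
python3 -c "
from h import *
D=np.median([ctrl.capture('scene')[1] for i in range(20)],0);W=world('scene',D)*1000;z=W[...,2]
p=z[174:176,332:340];print('ptr',np.median(p),p.std())
for v in range(162,172): print(v,z[v,281:288].round(1).tolist())
o=ctrl.get_obs();print(o['t'],o['tool_pos'],o['force'],o['gripper_force'],o['opening'])"
```

```text
ptr 196.03141352621566 0.32146969582843465
162 [-0.7, 0.3, 0.5, -0.8, 0.4, 0.1, 0.3]
163 [0.8, -0.2, 0.1, -0.3, 0.6, -0.0, 0.3]
164 [0.6, -0.7, 0.4, 0.7, 0.1, 0.3, -0.1]
165 [0.2, 196.0, 196.3, 195.2, 196.3, 195.8, 195.8]
166 [196.3, 196.1, 196.0, 195.8, 196.2, 195.8, 195.7]
167 [196.1, 196.4, 195.8, 195.8, 195.8, 195.7, 195.6]
168 [196.8, 195.6, 196.2, 196.0, 196.2, 196.0, 196.7]
169 [194.7, 195.5, 195.8, 195.8, 195.9, 195.2, 195.5]
170 [192.3, 194.5, 194.4, 194.7, 194.7, 194.8, 194.0]
171 [189.9, 191.1, 191.8, 191.3, 191.7, 191.3, 191.5]
10.5667 [0.56406732 0.07067703 0.11542686] [ 0.58692562  0.42687054 -3.40333038] 49.10684823989868 0.023032757337170917
```

Both tops read 196.0 mm, the grip is firm and the arm is steady, so I hand in.

```bash
python3 -c "
from cell import ctrl
print(ctrl.sign_off())"
```

```text
the job is handed in; nothing more can be done
None
```

The job is handed in: the ram is gripped and held steady about 37 mm up, with its handle top level with the pointer at about 196 mm, its foot still in the bore and the button free.

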